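# Blow off a seated offcut with a bench-mounted air gun

## Task

Lay the long pine offcut flat and square in the blue four-corner nest of the air-gun stand and let go of it. Only when it lies there, squeeze the gun's red trigger all the way to blow off the sawdust, hold it in for about a second, then let it spring fully back. Leave the offcut seated in the nest and do not push the other loose things about.

Things in the scene. Friction and masses are not known exactly. Their poses are not given: they have to be found in the camera images.
- offcut_a: pine offcut, a plain block 100 (x) by 44 (y) by 22 mm (z) lying flat on the bench; origin at the centre of its underside, x along its length, z up. Grasp across the 44 mm from above.
- nest (a point): centre of the nest's floor, 8 mm above the bench; axes as the stand's. The pocket between four blue corner pieces is 50 mm in x by 106 mm in y: the offcut lies with its length along y (either way round), 3 mm play all round. The corner pieces rise 12 mm, upright for 6 mm and then flaring outward, are 8 mm thick and leave a 60 mm gap in the middle of each long side for the fingers.
- stand: fixed stand: grey board 120 (x) by 250 (y) by 8 mm; origin: centre of its underside; nest centre at y -55 mm. At the +y end a black air gun is clamped upside down in a wooden saddle (57 mm wide, y 72 to 106, up to z 63 mm): nozzle tip at y 10, z 47; body 30 mm thick, y 50 to 118, up to z 62; grip straight up, 24 mm wide in x, y 69 to 99, top z 120 (brass fitting to 132).
- grip_back (a point): point on the back (+y) face of the fixed grip, facing away from the trigger, at the height of trigger_pad, 98 mm above the bench; axes are the stand's.
- trigger_pad (a point): point on the front (-y) face of the red trigger where a finger pulls it, 36 mm above its hinge; when released 98 mm above the bench and 55 mm in front of grip_back along the stand's y. The trigger is an upright blade 15 mm wide in x, 8 mm thick, 61 to 111 mm above the bench, free in front above the nozzle. Its axes turn with the trigger.
- trigger (a joint): trigger angle about a hinge along the stand's x, 62 mm above the bench at the trigger's foot (stand y = 58 mm): 0 released, 0.35 rad fully squeezed (the pad then has moved about 13 mm toward the grip, +y). A spring returns it; about 4 N at the pad starts it and 8 N holds it fully in.
- offcut_b: plain square beech block 60 x 60 x 30 mm, a bystander; origin at the centre of its underside
- jar_yellow: dark jar with yellow lid, 86 mm across, 150 mm tall, a bystander; origin at the centre of its underside
- screw_box: blue cardboard screw box 50 x 70 x 42 mm, a bystander; origin at the centre of its underside

How it is judged:
On the way, in this order (a step that is already met when the one before it is completed fails the run):
1. the pine offcut lies seated flat in the nest, let go (x of offcut_a in the frame of nest between -0.006 and 0.006 m and y of offcut_a in the frame of nest between -0.006 and 0.006 m and z of offcut_a in the frame of nest between -0.003 and 0.003 m and angle between offcut_a's own z axis and vertical below 0.06 rad and angle between the x axis of offcut_a and the y axis of nest, either way round below 0.15 rad and contact force between offcut_a and the fingers below 0.1 N), for 0.2 s.
2. the trigger is squeezed all the way and held, the offcut still in the nest (value of joint trigger above 0.3 rad and x of offcut_a in the frame of nest between -0.006 and 0.006 m and y of offcut_a in the frame of nest between -0.006 and 0.006 m and z of offcut_a in the frame of nest between -0.003 and 0.003 m and angle between offcut_a's own z axis and vertical below 0.06 rad and angle between the x axis of offcut_a and the y axis of nest, either way round below 0.15 rad), for 0.6 s.
3. the trigger has sprung back (value of joint trigger below 0.03 rad), for 0.2 s.
At the end, for the whole second after the job is handed in: The pine offcut rests in the nest, within 6 mm of its centre across and along, its underside within 3 mm of the nest floor, tilted less than 0.06 rad and square to it within 0.15 rad, not touched; the trigger is back within 0.03 rad of its released position (all of step 1 and value of joint trigger below 0.03 rad and linear speed of offcut_a below 0.01 m/s).
It fails at once if the trigger is pulled (beyond 0.2 rad) while the pine offcut is not in the nest (value of joint trigger above 0.2 rad and distance between offcut_a and nest above 0.015 m).
It fails at once if the beech block is moved more than 30 mm (distance of offcut_b from where it was at the start of the episode above 0.03 m).
It fails at once if the yellow-lidded jar is moved more than 30 mm (distance of jar_yellow from where it was at the start of the episode above 0.03 m).
It fails at once if the blue screw box is moved more than 30 mm (distance of screw_box from where it was at the start of the episode above 0.03 m).
It also fails if it takes over 54 s, if anything falls off the work surface, if the arm or the gripper's body presses on something with over 40 N, if the wrist force passes 120 N, or if a joint passes its speed limit or range.

## Robot

A 6-joint arm with a two-finger parallel gripper is mounted at the origin on a cart in front of the work surface, level with it; the furniture and walls round the work are solid. World frame = base frame: x ahead of the robot, y to its left, z up, the work surface at z = 0. Lengths are in m, angles in rad, forces in N, time in s.
With the tool pointing down it reaches from about 0.375 to 0.9 m from the base axis. Payload 3.1 kg.
Tool frame: the origin (TCP) lies at the very end of the fingers, on their centre line; the grasp point (between the pads) lies 19 mm behind it; z points along the fingers, y is the line along which they close (so a half turn about z gives the same grasp; the last joint's range is limited). The gripper opens to 85 mm and grips with 20 to 120 N. Pads are 22 mm wide; open, the fingers measure 114 mm over their backs; the gripper's body (76 mm by 85 mm) begins 54 mm behind the grasp point. The pads swing forward as they close: fully open they stand 13 mm farther back than shut.
Start: joints at [-1.526, 0.527, 1.433, -0, 1.181, -0.178], TCP at [0.139, -0.609, 0.231] pointing down, gripper open.
Joint ranges: [-3.08, 3.08], [-0.75, 2.2], [0.22, 2.44], [-1.43, 4.57], [0, 2.65], [-2.85, 2.85]. Speed limits (rad/s): [2.79, 2.79, 3.14, 3.14, 3.14, 3.14].

## Interface

Orientations are given as a 3x3 rotation matrix whose columns are the frame's x, y, z axes.
In Python, from plant import arm gives the robot as it stands. Calls block until the motion is done:
- arm.reach(position, orientation): joint-space move of the TCP to a pose.
- arm.move_l(position, ori=None, vel=0.15, guard=None): straight line of the TCP; ori=None keeps the orientation; vel is the mean speed in m/s. With guard (N) it stops when the force on the tool has changed by that much, and returns True; else False.
- arm.movej(angles): joint-space move.
- arm.command_gripper(opening): finger opening in m; the grip force is fixed at half the most; returns when the fingers have stopped.
- arm.dwell(seconds).
- arm.solve_ik(position, orientation): joint angles nearest the present ones, or None.
- arm.state(): the state.
- arm.snapshot(name): name is "scene" or "top"; returns the picture (384x512x3 uint8, red, green, blue); there is no depth.
- arm.camera_model(name): a dict with "mtx" (3x3 intrinsics, pixels), "k1" (the pictures are not rectified: a ray, as slopes to the right and down, at radius r is drawn at 1 + k1 r^2 times it, then the intrinsics apply), "rvec" (rotation vector, rad) and "tvec" (3), from world to camera coordinates, as OpenCV has them. Camera axes: x right, y down, z forward; pixel columns grow to the right and rows downward; lengths in m; the calibration is good to about 2 mm. A picture is of the moment at which its call begins. camera_model takes no time and is no camera call.
A pose or a line that the arm cannot do raises arm.PlanningError and nothing moves.
- arm.finish_job(): hands the job in; it is judged then, once.
The state is a dict: "t": time; "joint_pos": joint angles; "qd": joint speeds; "joint_torque": joint torques, N m; "eef_pos": TCP position; "tcp_rot": TCP orientation; "ft_force": force on the tool from outside, world axes, zero at the start; "wrist_torque": the same for the moment, N m; "opening": finger opening in m; "finger_force": force on a finger pad.
Only numpy, scipy, OpenCV 4.12 (cv2) and the standard library are available. Lean on these libraries where they do the work, as an engineer would, in place of code of your own. Each camera call takes 0.05 s, during which the arm holds its last target. There are 200 camera calls.

## Working session

There is one attempt and no reset: what is moved stays moved. The work goes in short steps, each a Python script; the robot and the scene stay as the last script left them, time stands still between calls to the robot, and variables do not carry over. Pictures are saved under pics/ and viewed, at most 10 in all, crops included, and the job is handed in when it is done.

```bash
mkdir -p pics; ls
python3 - <<'E'
from plant import arm
import cv2
for n in("scene","top"):
    cv2.imwrite(f"pics/{n}0.png",arm.snapshot(n)[:,:,::-1]); print(n,arm.camera_model(n))
print(arm.state())
E
```

```text
pics
scene {'mtx': array([[367.07534762,   0.        , 254.5878815 ],
       [  0.        , 367.07534762, 195.49680279],
       [  0.        ,   0.        ,   1.        ]]), 'k1': -0.0783409923636747, 'rvec': array([ 0.69927168, -2.60122665,  1.18512546]), 'tvec': array([0.51300553, 0.26339743, 0.88208535])}
top {'mtx': array([[446.54047399,   0.        , 255.72323148],
       [  0.        , 446.54047399, 200.88967165],
       [  0.        ,   0.        ,   1.        ]]), 'k1': -0.1684717227627479, 'rvec': array([ 2.19190778, -2.19884428,  0.08820513]), 'tvec': array([0.02335865, 0.55718444, 1.26505258])}
{'t': 0.1, 'joint_pos': array([-1.52547904e+00,  5.28389318e-01,  1.43379459e+00, -2.13033283e-05,
        1.18139891e+00, -1.78513887e-01]), 'qd': array([ 1.53696633e-03, -2.42892861e-03, -1.80664399e-03,  1.14374710e-04,
        2.37582189e-05, -7.17574976e-04]), 'joint_torque': array([-2.26487346e-04, -4.43305349e+01, -1.78586769e+01, -2.68339154e-04,
        3.86142929e-03, -1.02073128e-05]), 'eef_pos': array([ 0.13871359, -0.60874058,  0.23041508]), 'tcp_rot': array([[ 9.75052433e-01,  2.21974640e-01, -1.09846159e-04],
       [ 2.21974416e-01, -9.75050465e-01,  1.98722604e-03],
       [ 3.34008236e-04, -1.96203262e-03, -9.99998019e-01]]), 'ft_force': array([ 0.04411097, -0.13203593, -0.37437059]), 'wrist_torque': array([0.06960423, 0.01011952, 0.02088784]), 'finger_force': 0.0, 'opening': 0.08553032454508606}
```

View pics/top0.png

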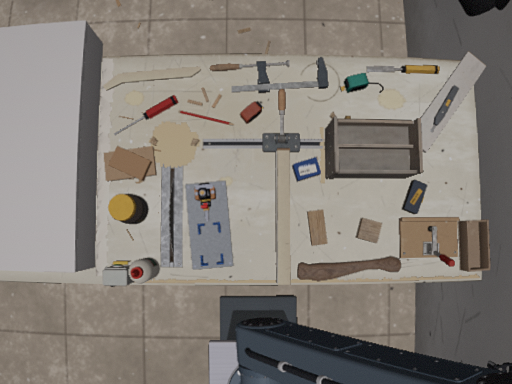

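View pics/scene0.png

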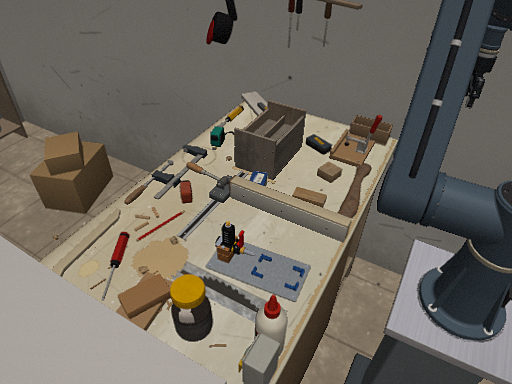

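The top view shows the offcut at about (317,227), the beech block at (369,230) and the stand at (209,225), with the gun at its far end (205,195). A fence stands between the offcut and the stand at column 283. I'll enlarge the relevant area next.

```bash
python3 - <<'E'
import cv2,numpy as np
a=cv2.imread("pics/top0.png")
l=cv2.resize(a[175:275,180:240],None,fx=6,fy=6,interpolation=cv2.INTER_CUBIC)
r=cv2.resize(a[175:275,285:345],None,fx=6,fy=6,interpolation=cv2.INTER_CUBIC)
cv2.imwrite("pics/crop1.png",np.hstack([l,r]))
E
cat > h.py <<'E'
import cv2,numpy as np
from plant import arm
def world(name,uv,z):
    c=arm.camera_model(name);R=cv2.Rodrigues(c["rvec"])[0]
    uv=np.atleast_2d(np.array(uv,float)); d=np.array([c["k1"],0,0,0,0.])
    n=cv2.undistortPoints(uv[:,None],c["mtx"],d)[:,0]
    rays=np.c_[n,np.ones(len(n))]@R; o=-R.T@c["tvec"]
    return o+rays*((np.asarray(z)-o[2])/rays[:,2])[:,None]
def pix(name,p):
    c=arm.camera_model(name)
    return cv2.projectPoints(np.atleast_2d(np.array(p,float)),c["rvec"],c["tvec"],c["mtx"],np.array([c["k1"],0,0,0,0.]))[0][:,0]
def down(yaw): # tool z down, tool y along (cos yaw, sin yaw)
    y=np.array([np.cos(yaw),np.sin(yaw),0]);z=np.array([0,0,-1.])
    return np.c_[np.cross(y,z),y,z]
E
```

```text
(no output)
```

View pics/crop1.png

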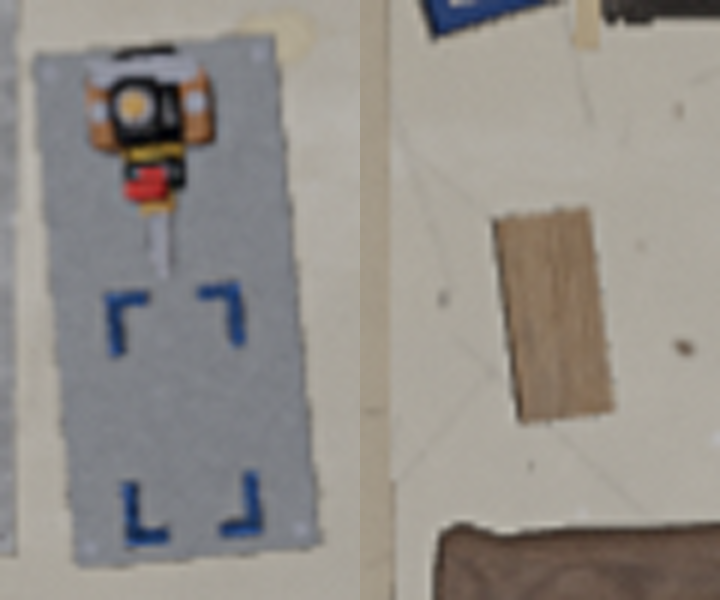

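The crop gives clear board corners at (37,52), (273,36), (320,543), (78,565) and offcut top corners at (499,217), (590,208), (613,410), (522,422). The grip top is at about (135,105) and the red trigger at (145,185).

```bash
cat >> h.py <<'E'
def fit(local,w):
    local=np.array(local);L=local-local.mean(0);W=w[:,:2]-w[:,:2].mean(0)
    a=np.arctan2((L[:,0]*W[:,1]-L[:,1]*W[:,0]).sum(),(L*W).sum())
    R=np.array([[np.cos(a),-np.sin(a)],[np.sin(a),np.cos(a)]])
    t=w[:,:2].mean(0)-R@local.mean(0)
    return t,a,np.linalg.norm(local@R.T+t-w[:,:2],axis=1)
E
python3 - <<'E'
from h import *
o=lambda c,x0,y0:(np.array(c,float)+.5)/6-.5+[x0,y0]
c=arm.camera_model("top");print("cam",-cv2.Rodrigues(c["rvec"])[0].T@c["tvec"])
b=world("top",o([(37,52),(273,36),(320,543),(78,565)],180,175),.008)
t,a,r=fit([(-.06,.125),(.06,.125),(.06,-.125),(-.06,-.125)],b);print("stand",t,a,r)
q=world("top",o([(139,217),(230,208),(253,410),(162,422)],285,175),.022)
t2,a2,r2=fit([(.05,.022),(.05,-.022),(-.05,-.022),(-.05,.022)],q);print("off",t2,a2,r2)
n=world("top",o([(106,295),(243,284),(262,530),(126,545)],180,175),.020)
print("nestcorners mean",n[:,:2].mean(0))
R=np.array([[np.cos(a),-np.sin(a)],[np.sin(a),np.cos(a)]])
for nm,l in dict(nest=(0,-.055),pad=(0,.044),back=(0,.099)).items(): print(nm,R@l+t)
# project check
for nm,l,z in (("nest",(0,-.055),.008),("gripTop",(0,.084),.12),("brass",(0,.084),.132),("trigtop",(0,.05),.111)):
    p=np.r_[R@l+t,z]; u=pix("top",p)[0]; print(nm,u,(u-[180,175]+.5)*6-.5, pix("scene",p)[0])
print("beech",world("top",[(369,230)],.03),"fence",world("top",[(283,220)],.05), world("top",[(290,220)],.05))
print("scene off", pix("scene",np.r_[t2,.022]))
for p in [(*t2,.019)]: print(np.linalg.norm(t2))
E
```

```text
cam [0.4735075  0.04093971 1.29825758]
stand [0.49061864 0.15676694] -1.4850846205091528 [0.00237618 0.00396729 0.00227461 0.0022016 ]
off [ 0.48158931 -0.15476364] 0.10432127236750827 [0.00081072 0.00127531 0.00141052 0.00068531]
nestcorners mean [0.43554111 0.15193575]
nest [0.43582055 0.15205857]
pad [0.53445712 0.16053364]
back [0.58925521 0.16524202]
nest [210.5802367  243.26731356] [185.98142019 412.10388137] [277.76110512 272.50366888]
gripTop [202.55386993 192.09729963] [137.82321961 105.08379777] [228.13402368 225.07788532]
brass [202.0796715  191.70882232] [134.978029   102.75293392] [227.97098127 221.64991138]
trigtop [203.93802031 205.0495338 ] [146.12812188 182.79720283] [240.5268029  231.95711752]
beech [[ 0.47160671 -0.30410271  0.03      ]] fence [[ 0.5013565  -0.05408023  0.05      ]] [[ 0.50127187 -0.07373287  0.05      ]]
scene off [[309.5685596  194.56680641]]
0.5058458719519645
```

Run:
```python
import cv2,numpy as np
a=cv2.imread("pics/scene0.png")
cv2.imwrite("pics/crop2.png",cv2.resize(a[170:305,195:360],None,fx=4.4,fy=4.4,interpolation=cv2.INTER_CUBIC))
```

```text
(no output)
```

View pics/crop2.png

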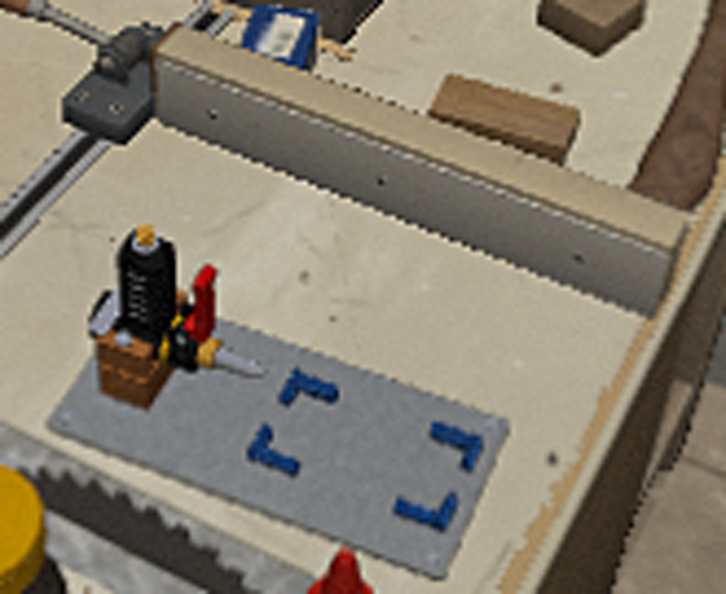

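The scene crop agrees with the fit: the board, nest and gun reproject where they should (grip top (228,225), nest (278,272)), and the fence is about 60 mm high. Next I'll grasp the offcut, lift it and carry it over the nest, then take a picture there.

```bash
cat >> h.py <<'E'
S=np.array([.4906,.1568]);A=-1.4851
def st(x,y,z): 
    c,s=np.cos(A),np.sin(A); return np.array([S[0]+c*x-s*y,S[1]+s*x+c*y,z])
def rep(m):
    s=arm.state();print(m,round(s["t"],2),s["eef_pos"].round(4),"F",s["ft_force"].round(1),"op",round(s["opening"],4),"ff",round(s["finger_force"],1))
E
python3 - <<'E'
from h import *
O=down(.104-np.pi/2)
arm.reach([.4816,-.1548,.12],O);rep("above")
g=arm.move_l([.4816,-.1548,.004],vel=.12,guard=15);rep(g)
arm.command_gripper(.03);rep("grip")
arm.move_l([.4816,-.1548,.17],vel=.2);rep("lift")
arm.reach(st(0,-.055,.17),down(A));rep("over nest")
arm.move_l(st(0,-.055,.06),vel=.15);rep("low")
a=arm.snapshot("top")[175:275,180:240,::-1];b=arm.snapshot("scene")[:,:,::-1]
a=cv2.resize(a,None,fx=5.5,fy=5.5,interpolation=cv2.INTER_CUBIC)
b=cv2.resize(b[200:320,200:320],(450,450),interpolation=cv2.INTER_CUBIC)
b=cv2.copyMakeBorder(b,0,100,0,0,cv2.BORDER_CONSTANT)
cv2.imwrite("pics/p3.png",np.hstack([a,b]))
E
```

```text
above 2.18 [ 0.482  -0.1558  0.1202] F [ 0.5 -0.2 -0. ] op 0.085 ff 0.0
False 3.3 [ 0.482  -0.1551  0.0045] F [-0.1  0.7 -0.7] op 0.0854 ff 0.0
grip 3.76 [ 0.482  -0.155   0.0048] F [-0.2  0.1  5.5] op 0.0435 ff 62.3
lift 4.74 [ 0.4808 -0.1543  0.1692] F [-0.2  0.1 -1. ] op 0.0434 ff 61.7
over nest 5.92 [0.4364 0.1515 0.1697] F [ 1.6 -0.6 -0.8] op 0.0435 ff 61.7
low 6.81 [0.4365 0.1518 0.0604] F [-0.3  0.5 -0.5] op 0.0433 ff 61.7
```

View pics/p3.png

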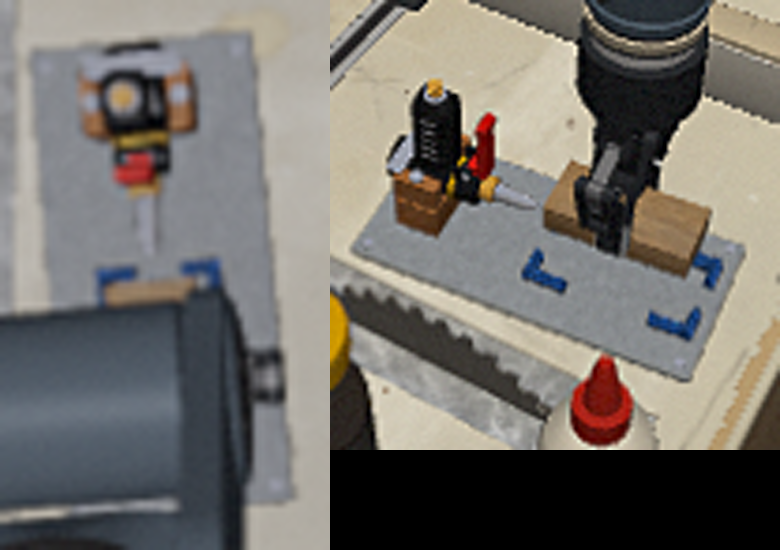

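The offcut hangs level and aligned over the nest; its end is at about (150,290) in the left view, centred between the blue corners. I'll lower it under guard.

Run:
```python
from h import *
arm.move_l(st(0,-.055,.034),vel=.08);rep("rim")
g=arm.move_l(st(0,-.055,.0125),vel=.03,guard=8);rep(g)
```

```text
rim 7.38 [0.4357 0.1521 0.034 ] F [ 0.3  0.9 -1.4] op 0.0436 ff 61.6
True 8.07 [0.4355 0.152  0.0128] F [ 0.5 -0.1  3.9] op 0.0437 ff 62.1
```

It touched down at 12.8 mm, which is the floor height (8 mm) plus the 4.8 mm grasp offset, so it is seated. I'll release, retreat and look.

Run:
```python
from h import *
arm.command_gripper(.065);rep("open")
arm.move_l(st(0,-.055,.19),vel=.2)
arm.command_gripper(.085)
C=st(0,.0775,.19)
arm.reach(C,down(A+np.pi/2));rep("over gun")
a=arm.snapshot("top")[175:275,180:240,::-1];b=arm.snapshot("scene")[:,:,::-1]
a=cv2.resize(a,None,fx=5.5,fy=5.5,interpolation=cv2.INTER_CUBIC)
b=cv2.resize(b[200:320,200:320],(450,450),interpolation=cv2.INTER_CUBIC)
b=cv2.copyMakeBorder(b,0,100,0,0,cv2.BORDER_CONSTANT)
cv2.imwrite("pics/p4.png",np.hstack([a,b]))
```

```text
open 8.42 [0.4351 0.152  0.0124] F [-0.9 -0.5 -0.7] op 0.0651 ff 0.0
over gun 11.19 [0.5674 0.1634 0.1898] F [ 0.3 -0.7  0. ] op 0.085 ff 0.0
```

View pics/p4.png

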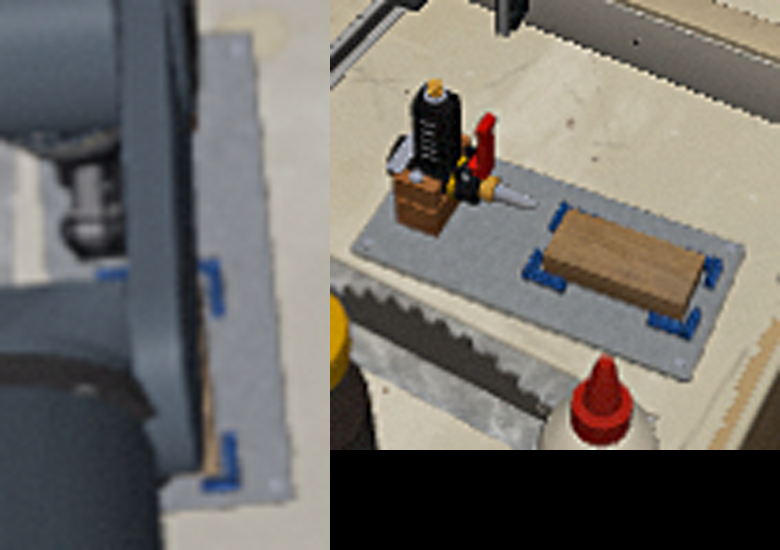

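The offcut lies flat between all four corners. The gripper is open above the gun with its front finger at (510,15) in the crop. I'll lower it over the grip and pinch in stages.

Run:
```python
from h import *
g=arm.move_l(st(0,.0775,.088),vel=.08,guard=6);rep(g)
if not g:
    for o in (.056,.052,.049,.047):
        arm.command_gripper(o);rep(o)
b=arm.snapshot("scene")[190:300,180:310,::-1]
cv2.imwrite("pics/p5.png",cv2.resize(b,None,fx=5,fy=5,interpolation=cv2.INTER_CUBIC))
```

```text
False 12.72 [0.5683 0.1635 0.0886] F [-0.8 -0.5  0.1] op 0.0851 ff 0.0
0.056 13.12 [0.5634 0.1631 0.0878] F [-6.6 -0.3  4.7] op 0.0559 ff 3.4
0.052 13.34 [0.5633 0.1632 0.088 ] F [-6.9 -0.8  5.7] op 0.0525 ff 5.3
0.049 13.56 [0.5647 0.1633 0.0886] F [-4.9 -0.3  8.3] op 0.0493 ff 8.7
0.047 13.78 [0.5657 0.1634 0.089 ] F [-2.9 -0.7  8.3] op 0.047 ff 10.5
```

View pics/p5.png

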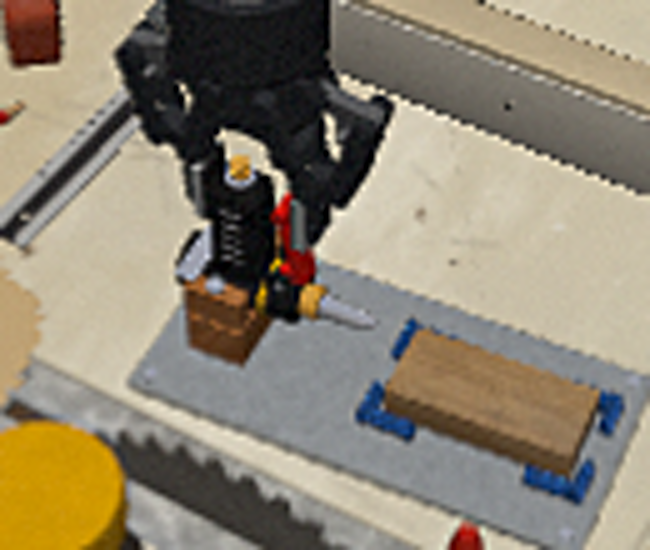

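The fingers straddle the grip and trigger, and the trigger is tilting toward the grip. I'll squeeze to the stop, hold, then release.

Run:
```python
from h import *
arm.command_gripper(.036);rep("sq");arm.dwell(.6);rep("hold")
b=arm.snapshot("scene")[190:300,180:310,::-1];arm.dwell(.6);rep("hold2")
cv2.imwrite("pics/p6.png",cv2.resize(b,None,fx=5,fy=5,interpolation=cv2.INTER_CUBIC))
```

```text
sq 14.04 [0.5679 0.1636 0.0898] F [1.8 0.8 9.9] op 0.0419 ff 62.0
hold 14.64 [0.568  0.1635 0.0898] F [1.4 0.9 9.6] op 0.0418 ff 61.9
hold2 15.29 [0.568  0.1635 0.0898] F [1.9 1.6 9.9] op 0.0418 ff 62.0
```

View pics/p6.png

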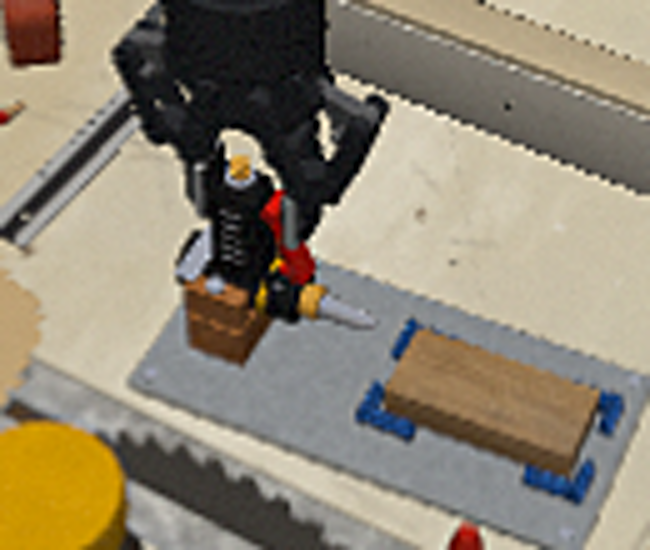

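The trigger is hard on its stop: the opening is 41.8 mm against an expected 42 mm or so, the force is 62 N, and its top has tilted to (275,200). I'll release and retreat.

Run:
```python
from h import *
arm.command_gripper(.085);rep("open");arm.dwell(.3)
arm.move_l(st(0,.0775,.2),vel=.12);rep("up");arm.dwell(.5)
b=arm.snapshot("scene")[190:300,180:310,::-1]
cv2.imwrite("pics/p7.png",cv2.resize(b,None,fx=5,fy=5,interpolation=cv2.INTER_CUBIC))
```

```text
open 15.79 [0.5686 0.1635 0.0882] F [ 0.5 -0.3  0.9] op 0.0849 ff 0.0
up 17.18 [0.5671 0.1634 0.1992] F [ 0.1 -0.3 -0.6] op 0.0848 ff 0.0
```

View pics/p7.png

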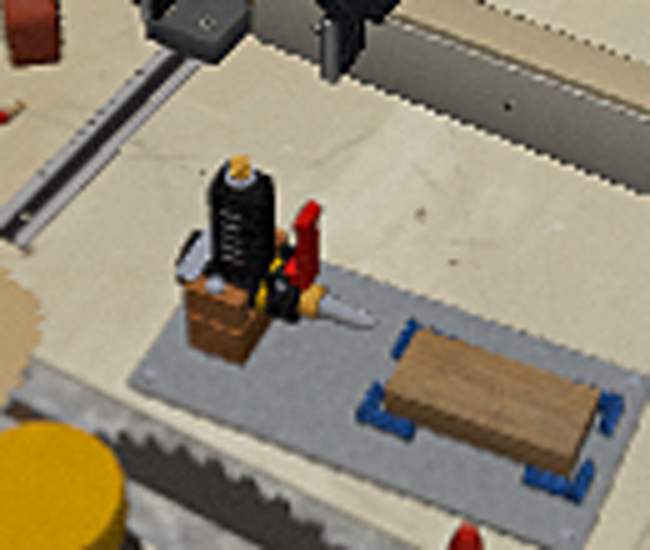

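The trigger is upright again at (308,240), the offcut is still seated, and the gripper is clear.

```bash
python3 -c "
from plant import arm
print(arm.finish_job())"
```

```text
the job is handed in; nothing more can be done
None
```

I laid the offcut in the nest and let go, then squeezed the trigger to its stop for about 1.2 s and let it spring back; the last picture shows both as they should be, and the job is handed in (no verdict was returned).

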